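# Open the press-to-run blender and hold the flask down on its sprung ring

## Robot

A 6-joint arm with a two-finger parallel gripper is mounted at the origin on the work surface. World frame = base frame: x ahead of the robot, y to its left, z up, the work surface at z = 0. Lengths are in mm, angles in rad, forces in N, time in s.
With the tool pointing down it reaches from about 400 to 925 mm from the base axis. Payload 12.5 kg.
Tool frame: the origin (TCP) lies between the finger pads; the fingertips stand 11 mm ahead of it and the grasp point (between the pads) lies 8 mm behind it (env.tip_extent is the distance from the TCP to the fingertips, in mm); x points along the fingers, z is the direction in which the jaws open and shut, and the axes are right-handed (so a half turn about x gives the same grasp; the last joint's range is limited). The gripper opens to 95 mm and grips with 3 to 60 N. Pads are 20 mm wide; open, the fingers measure 119 mm over their backs; the gripper's body (75 mm by 180 mm) begins 59 mm behind the grasp point.
Start: joints at [1.035, 0.491, 1.559, -0, 1.092, -0.106], TCP at [260.416, 568.18, 225.661] pointing down, gripper open.
Joint ranges: [-3.1, 3.1], [-0.84, 2.19], [0.05, 2.79], [-1.13, 4.28], [0.06, 2.93], [-2.69, 2.69]. Speed limits (rad/s): [2.22, 2.22, 2.79, 3.14, 3.14, 3.14].

## Interface

Orientations are given as [roll, pitch, yaw] about the fixed x, y, z axes, in that order (R = Rz(yaw) Ry(pitch) Rx(roll)).
In Python, from cell import status, imaging, env gives the robot as it stands. The module is installed in compiled form; this text tells all that it offers.
- The arm moves only by the tool apply_moves, never from a script. Its argument "increments" is a list of rows, each a list of 5 numbers: the closure, from 0 (fully open) to 1 (shut), then the shift along the tool's x, y, z in mm, then the turn about the tool's x in degrees. A call has 1 to 10 rows; each row shifts and turns the commanded pose from where the row before left it, along the tool's axes as they then stand; what a row does not reach is not made up. A row lasts 1/10 s, in which the tool goes at most 50 mm and 8.59 degrees, less where a joint would pass 70% of its speed; a pose out of reach is approached as far as the arm can. A call with a gripper value outside its range is refused whole. The fingers move at their own pace and stop on an object; the grip force is fixed at half the most. Time passes only in rows, so rows that do not move let the fingers close. It gives the time, the measured TCP pose, the force and the opening at its end, in the units of the state.
- status.state(): the state, without advancing time (a new reading comes with each control period).
- imaging.read_camera(name): name is "side" or "top"; returns a dict with "pixels" (420x560x3 uint8, red, green, blue), "fovy" (degrees; the focal length in pixels is half the picture's height over the tangent of half this angle, whatever the lens; pixels are square), "cx", "cy" (the principal point, pixels), "R" (3x3) and "t" (3): a world point X has camera coordinates R X + t. Camera axes: x right, y down, z forward; pixel columns grow to the right and rows downward; lengths in mm; the calibration is good to about 2 mm. A picture is of the moment at which its call begins. There is no depth.
- env.job_done(): hands the job in, once; it reports no verdict.
The state is a dict: "t": time; "joints": joint angles; "qvel": joint speeds; "tau": joint torques, N m; "eef_pos": TCP position; "tcp_rot": TCP orientation; "ft_force": force on the tool from outside, world axes, zero at the start; "moment": the same for the moment, N m; "opening": opening from 0.0 (shut) to 1.0 (fully open).
Only numpy, scipy, OpenCV 4.12 (cv2) and the standard library are available. Lean on these libraries where they do the work, as an engineer would, in place of code of your own. Each camera call takes 0.05 s, during which the arm holds its last target. There are 200 camera calls.

## Task

Take the cover of the small press-to-run blender by its bar and flip it right over, so that it lies flat on its back on the rest beside the ring. Then set the round steel flask upright, foot down, in the sprung ring, press it down to the bottom of the ring's travel, and finish while still holding it down there; leave the jar, the bowl and the bracket where they are.

Things in the scene. Friction and masses are not known exactly. Their poses are not given: they have to be found in the camera images.
- ring_top (a point): Centre of the top edge of the sprung aluminium ring (outer diameter 84, bore 63) in the fixed blender's grey box (130 along x, 118 along y, 80 high). Edge 104 mm above the table when up; sinks with the ring. z up; y points level from the ring to the hinge and on to the black rest deck (60 high, out to y=149); x along the hinge. Under the bore the well is free for the flask's foot.
- ring (a joint): How far the sprung ring is pressed down, in m: 0 = up (start), 0.012 = bottom stop. The spring pushes back with about 7 N at the start of the travel and 14 N at the bottom, so the flask's weight alone (2.5 to 4.5 N) does not move it.
- hinge_mid (a point): Middle of the cover's hinge line, on the fixed base, 112 mm above the table, 55 mm from the ring's axis along +y. The hinge line runs along x; axes as for ring_top. The cover is a steel plate 100 x 93 x 6 mm, in one plane with the hinge line and its bar, with a black seal underneath.
- cover_bar (a point): Middle of the cover's grab bar: round, dark, 12 mm thick, 100 long, parallel to the hinge, 138 mm from it. Between bar and plate is an open gap of 29 mm (88 along the bar). When shut, the 80 mm high base ends 24 mm from the bar's centre. Pinched from above, one finger in the gap, one outside, it can turn between the fingers as the cover swings. Axes turn with the cover.
- cover (a joint): Cover angle, rad: 0 shut, level over the ring; 1.57 upright; 3.14 flipped, flat on its back over the rest deck, at the same height, bar 138 mm beyond the hinge along +y. Starts between 0 and 0.35. The stiff hinge keeps it where it is left; about 2 to 4 N at the bar moves it.
- flask_center (a point): Centre of the loose round steel flask, 64 mm above its foot; z up the axis. 128 high: foot diameter 58 up to 18 mm, then a flat shoulder out to a belly of diameter 76, and from 88 mm to the top a straight neck of diameter 40 to grip. 0.25 to 0.46 kg. Seated, the shoulder rests on the ring's edge, the foot in the bore, this point 46 mm above ring_top.
- jar: Low closed jar, diameter 60, 75 high, near the flask (they may swap places); origin at the centre of its underside. Leave alone.
- bowl: White open bowl, diameter 104, 45 high; origin at the centre of its underside. Leave alone.
- bracket: White flat shelf bracket 220 long, 12 high, lying on the table; origin under its middle, long side along its y. Leave alone.
Not all that is in view belongs to the job. There is more than one size of the part that bears flask_center; the job needs the largest.

How it is judged:
By the outcome, as a careful person would: the job done as asked, in the order asked, and still so for the second after the job is handed in, while the arm keeps its last pose, push and grip.
It also fails if it takes over 54 s, if anything falls off the work surface, if the arm or the gripper's body presses on something with over 40 N, if the wrist force passes 120 N, or if a joint passes its speed limit or range.

## Working session

There is one attempt and no reset: what is moved stays moved. The work goes in short steps, Python scripts to look and compute and a tool call to move; the robot and the scene stay as the last step left them, time stands still between calls to the robot, and variables do not carry over. Pictures are saved under pics/ and viewed, about 8 in all and at most 12, crops included, and the job is handed in when it is done.

Besides the shell and the picture viewer there is one more tool, called after "Request:" as name([rows], argument=value, ...), one row to a line, values as JSON. apply_moves: Moves the arm, as the interface text tells. Its arguments: {"type":"object","properties":{"increments":{"type":"array"}},"required":["increments"]}

```bash
mkdir -p pics; cat > h.py <<'E'
import numpy as np, cv2
from cell import status, imaging, env
def cam(n,f=None):
    d=imaging.read_camera(n)
    d['F']=d['pixels'].shape[0]/2/np.tan(np.radians(d['fovy'])/2)
    if f: cv2.imwrite('pics/'+f,d['pixels'][:,:,::-1])
    return d
def proj(d,X):
    c=np.array(d['R'])@np.array(X,float)+np.array(d['t']); return np.round([d['cx']+d['F']*c[0]/c[2],d['cy']+d['F']*c[1]/c[2]],1)
def ray(d,u,v):
    R=np.array(d['R']);o=-R.T@np.array(d['t']);w=R.T@np.array([(u-d['cx'])/d['F'],(v-d['cy'])/d['F'],1.]);return o,w/np.linalg.norm(w)
def onz(d,u,v,z):
    o,w=ray(d,u,v);return np.round(o+w*(z-o[2])/w[2],1)
def tri(d1,p1,d2,p2):
    o,w=ray(d1,*p1);q,x=ray(d2,*p2)
    s=np.linalg.lstsq(np.c_[w,-x],q-o,rcond=None)[0];a=o+w*s[0];b=q+x*s[1];return np.round((a+b)/2,1),np.linalg.norm(a-b)
E
python3 - <<'E'
from h import *
for n in('top','side'):
    d=cam(n,n+'0.png');print(n,d['fovy'],d['cx'],d['cy'],ray(d,280,210))
import json
s=status.state();print(s['t'],s['eef_pos'],s['tcp_rot'],s['ft_force'],env.tip_extent)
E
```

```text
top 57.786936733032135 280.43302075635273 210.46667855039715 (array([519.6959394 , -16.78924812, 885.3144692 ]), array([ 0.08734232,  0.00256205, -0.99617506]))
side 56.40330754752405 283.63123700349087 212.09541326418915 (array([ 293.84791728, -653.34944468,  471.36279044]), array([ 0.35948984,  0.80486358, -0.47218818]))
0.1 [260.30266237 567.99723566 225.13577611] [ 3.04983016  1.56983254 -2.09228576] [ 0.40201522  0.14432309 -0.31417116] 11.0
```

View pics/top0.png

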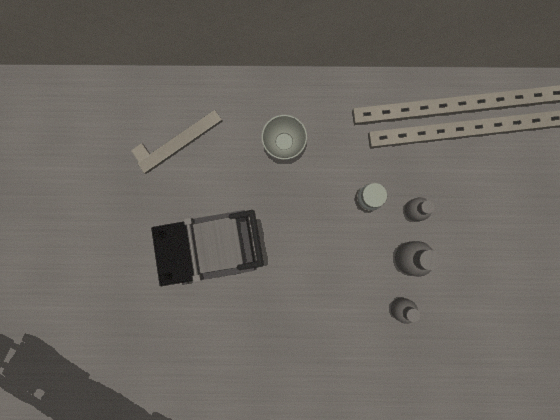

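View pics/side0.png

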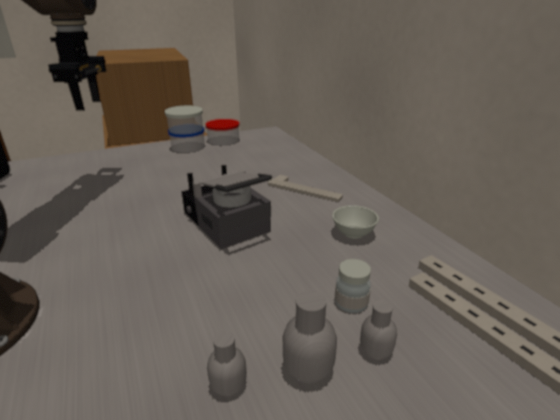

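Top view: the blender has its rest deck (172,253) and its bar at about (253,240). Three flasks stand at (418,209), (414,258) and (404,310); the middle one is the largest. The jar is at (373,196), the bowl at (284,138) and the bracket at (180,145). In the side view the largest flask is at (309,345). The flask candidates are those three (plus the jar), and I choose the middle one. I'll check it in a close crop.

```bash
python3 - <<'E'
from h import *
a=cv2.imread('pics/top0.png');b=cv2.imread('pics/side0.png')
g=lambda i:cv2.convertScaleAbs(i,alpha=1.8,beta=15)
A=cv2.resize(g(a[195:300,140:280]),None,fx=4,fy=4,interpolation=2)   #560x420 
B=cv2.resize(g(b[160:250,170:290]),None,fx=4,fy=4,interpolation=2)
cv2.imwrite('pics/c1.png',A);
C=cv2.resize(g(a[185:330,380:450]),None,fx=2,fy=2)
D=cv2.resize(g(b[285:405,200:400]),None,fx=1.2,fy=1.2)
M=np.zeros((360,480+320,3),np.uint8);M[:360,:480]=B;M[:290,490:630]=C
M=np.vstack([M,np.zeros((150,800,3),np.uint8)]);M[362:362+144,0:240]=D
cv2.imwrite('pics/c2.png',M)
d=cam('top');s=cam('side')
for n,p,z in[('flask top',(424,259),128),('small1',(426,208),100),('jar',(374,196),75),('deckcorner',(153,228),60)]:print(n,onz(d,*p,z))
f=onz(d,424,259,128);print(proj(s,f),proj(d,[f[0],f[1],0]))
E
```

```text
flask top [ 490.6 -299.9  128. ]
small1 [ 594.5 -317.2  100. ]
jar [ 622.1 -216.1   75. ]
deckcorner [551.2 260.6  60. ]
[307.5 294.7] [403.2 256.8]
```

View pics/c1.png

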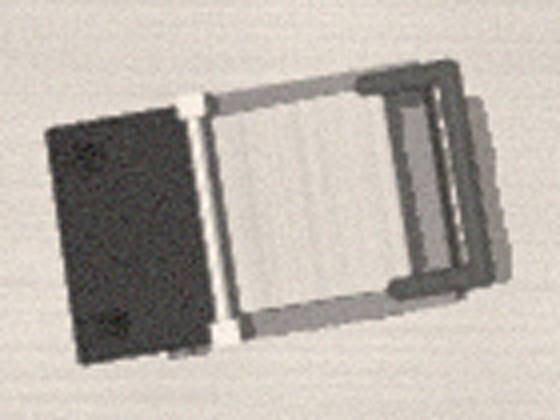

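View pics/c2.png

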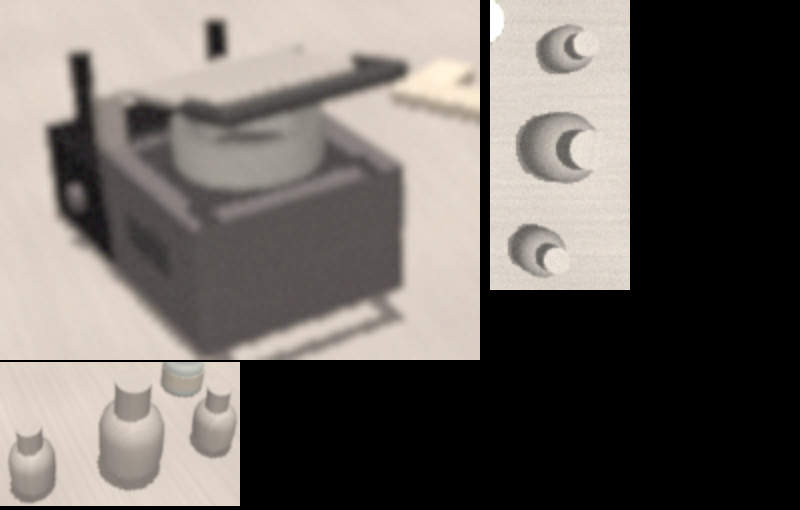

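```bash
cat > fit.py <<'E'
from h import *
from scipy.optimize import least_squares
d=cam('top');s=cam('side')
def W(p,l):
    c,si=np.cos(p[2]),np.sin(p[2]);return [p[0]+c*l[0]-si*l[1],p[1]+si*l[0]+c*l[1],l[2]]
def bar(a,x,r=138):return [x,55-r*np.cos(a),112+r*np.sin(a)]
obs=[(d,(151.8,227.5),'a',[65,149,60]),(d,(160,285.5),'a',[-65,149,60]),
(s,(221.3,217),'a',[-65,-59,80]),(s,(270.8,201.3),'a',[65,-59,80]),
(d,(257,238.4),'b',0),(s,(248.7,183.5),'b',0)]
def res(p):
    r=[]
    for c,px,k,l in obs:
        r+=list(proj(c,W(p,l if k=='a' else bar(p[3],l)))-px)
    return r
f=least_squares(res,[530,160,0.1,.2],x_scale=[10,10,.1,.1],diff_step=1e-3)
print(f.x,np.round(f.fun,1))
p=f.x
for n,l in[('ring',[0,0,104]),('hinge',[0,55,112]),('bar',bar(p[3],0)),('flip',bar(3.14,0))]:
    w=W(p,l);print(n,np.round(w,1),proj(d,w),proj(s,w))
for px in((424,259),):print(tri(d,(424,259),s,(310.5,300)))
print(onz(s,309,375,0))
E
python3 fit.py
```

```text
[5.18397320e+02 1.09029745e+02 1.04382357e-01 2.00000000e-01] [-0.1 -7.  -4.1 -4.7 -5.8 -0.4  0.   0.5  0.3  1.2 -1.5  3.6]
ring [518.4 109.  104. ] [219.3 243.6] [232.  188.6]
hinge [512.7 163.7 112. ] [191.6 246.3] [222.  176.8]
bar [526.8  29.2 139.4] [257.3 239.6] [247.2 187.1]
flip [498.3 301.  112.2] [123.4 253. ] [201.  158.5]
(array([ 491.8, -303.2,  120.9]), np.float64(3.2031652645699915))
[ 485.1 -322.4    0. ]
```

```bash
sed -i 's/return np.round(\[d\[.cx/return np.array([d["cx/; s/\]\*c\[0\]/]*c[0]/' h.py; python3 - <<'E'
t=open('h.py').read().split('\n')
for i,l in enumerate(t):
    if 'def proj' in l: t[i+1]='    c=np.array(d["R"])@np.array(X,float)+np.array(d["t"]); return np.array([d["cx"]+d["F"]*c[0]/c[2],d["cy"]+d["F"]*c[1]/c[2]])'
open('h.py','w').write('\n'.join(t))
E
python3 fit.py
```

```text
[5.17392285e+02 1.05920478e+02 1.83411752e-01 2.58250393e-01] [-0.5 -0.9  0.3  0.9 -2.7  0.8  0.7 -0.2  0.3 -1.4  0.7 -0.3]
ring [517.4 105.9 104. ] [220.78297032 244.12951485] [231.98986957 189.23565875]
hinge [507.4 160.  112. ] [193.33426551 248.95335309] [220.21225389 177.77776118]
bar [531.7  28.8 147.2] [257.25071851 236.99771685] [249.42048386 183.24373579]
flip [482.2 295.7 112.2] [125.73382792 261.08547531] [195.26684074 160.07858072]
(array([ 491.8, -303.2,  120.9]), np.float64(3.2031652645699915))
[ 485.1 -322.4    0. ]
```

```bash
cat >> h.py <<'E'

from scipy.spatial.transform import Rotation as Ro
YAW=.183
def jaw(yaw=YAW): return np.array([-np.sin(yaw),np.cos(yaw),0])
def rep(target=None):
    s=status.state();R=Ro.from_euler('xyz',s['tcp_rot']).as_matrix();p=np.array(s['eef_pos'])
    print('t',round(s['t'],2),'tcp',p.round(1),'open',round(s['opening'],3),'F',np.round(s['ft_force'],1),'j',np.round(s['joints'],2))
    if target is not None: print('tool shift',(R.T@(np.array(target)-p)).round(1))
    return R
E
python3 - <<'E'
from h import *
R=rep([531.7,28.8,210]);print(R.round(3))
j=R.T@jaw();a=np.degrees(np.arctan2(-j[1],j[2]));print('turn about x deg',a, 'or',a-180*np.sign(a))
R2=R@Ro.from_euler('x',a,degrees=True).as_matrix();print('after turn',(R2.T@(np.array([531.7,28.8,210])-status.state()['eef_pos'])).round(1), R2.round(2))
d=cam('top');s=cam('side')
print(tri(d,(162.5,232.5),s,(224,165)),tri(d,(167.5,275),s,(190,174)))
E
```

```text
t 0.4 tcp [260.4 568.2 225.6] open 1.002 F [-0.4  0.5  0.3] j [ 1.04  0.49  1.56  0.    1.09 -0.11]
tool shift [  15.6 -471.4 -377.3]
[[-0.    -0.909  0.417]
 [-0.     0.417  0.909]
 [-1.     0.    -0.   ]]
turn about x deg -35.111829822788785 or 144.8881701772112
after turn [  15.6 -168.6 -579.7] [[-0.   -0.98 -0.18]
 [-0.   -0.18  0.98]
 [-1.    0.   -0.  ]]
(array([538.2, 223. , 115.5]), np.float64(4.063822448155747)) (array([452.2, 211.6, 111.3]), np.float64(5.467043282190461))
```

Request:
apply_moves([
  [0.58,-2,0,0,-7],
  [0.58,-2,0,0,-7],
  [0.58,-2,0,0,-7],
  [0.58,-2,0,0,-7],
  [0.58,-2,0,0,-7.1],
  [0.58,0,-10,-34,0],
  [0.58,0,-10,-34,0],
  [0.58,0,-10,-34,0],
  [0.58,0,-10,-34,0],
  [0.58,0,-10,-34,0],
])

```text
t: 1.5
eef_pos: [340.9, 408.8, 235.8]
tcp_rot: [-1.017, 1.57, 0.737]
ft_force: [0.7, 0.6, -0.6]
opening: 0.421
```

Request:
apply_moves([
  [0.58,0,-10,-34,0],
  [0.58,0,-10,-34,0],
  [0.58,0,-10,-34,0],
  [0.58,0,-10,-34,0],
  [0.58,0,-10,-34,0],
  [0.58,0,-10,-34,0],
  [0.58,0,-10,-34,0],
  [0.58,0,-10,-34,0],
  [0.58,0,-10,-34,0],
  [0.58,0,0,0,0],
])

```text
t: 2.5
eef_pos: [486.2, 122.7, 235.7]
tcp_rot: [-2.127, 1.57, -0.376]
ft_force: [0.4, 0.3, -0.0]
opening: 0.421
```

```bash
python3 - <<'E'
from h import *
R=rep([531.7,28.8,190]);print(R.round(3)@[0,0,1])
d=cam('top','t2.png');s=cam('side','s2.png')
g=lambda i:cv2.resize(cv2.convertScaleAbs(i,alpha=1.8,beta=15),None,fx=3,fy=3,interpolation=2)
a=g(cv2.imread('pics/s2.png')[110:260,170:300]);b=g(cv2.imread('pics/t2.png')[195:295,150:286])
M=np.zeros((450,800,3),np.uint8);M[:450,:390]=a;M[:300,392:800]=b;cv2.imwrite('pics/m2.png',M)
E
```

```text
t 2.5 tcp [486.2 122.7 235.7] open 0.421 F [ 0.4  0.3 -0. ] j [ 0.12  0.3   1.84 -0.    0.99 -1.63]
tool shift [  45.7  -28.  -100.5]
[-0.179  0.984  0.   ]
```

View pics/m2.png

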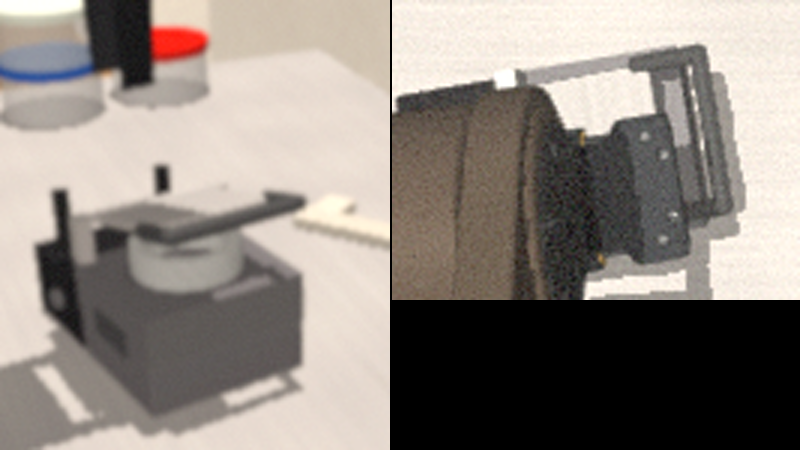

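```bash
python3 - <<'E'
from h import *
d=cam('top');s=cam('side')
a=onz(d,253.5,212,147);b=onz(d,261.5,265.5,147);v=a-b;print(a,b,np.arctan2(v[1],v[0]),np.linalg.norm(v))
# triangulated ends
print(tri(d,(253.5,213),s,(270,178)),tri(d,(261,264),s,(227.5,190)))
a=onz(d,187.5,221,118);b=onz(d,197,277.5,118);v=a-b;print(np.arctan2(v[1],v[0]),np.linalg.norm(v),(a+b)/2)
rep([531.7,28.8,190])
E
```

```text
[580.2  36.7 147. ] [477.1  20.  147. ] 0.1605839365714425 104.44376477320225
(array([579. ,  36.4, 146.9]), np.float64(1.5115290625730315)) (array([481.4,  20.6, 145.8]), np.float64(3.3060205090344414))
0.1927841493266073 114.82721802778299 [507.25 160.9  118.  ]
t 2.7 tcp [484.2 126.1 235.6] open 0.423 F [-0.2  0.5 -0.2] j [ 0.12  0.3   1.84  0.    0.99 -1.63]
tool shift [  45.6  -29.  -104.3]
```

Request:
apply_moves([
  [0.58,0,-5,-18,0],
  [0.58,0,-5,-18,0],
  [0.58,0,-5,-18,0],
  [0.58,0,-5,-18,0],
  [0.58,0,-5,-18,0],
  [0.58,0,-4,-14,0],
  [0.58,0,0,0,0],
  [0.58,0,0,0,0],
])

```text
t: 3.5
eef_pos: [531.8, 29.2, 235.6]
tcp_rot: [0.586, 1.57, 2.339]
ft_force: [0.1, -0.2, -0.2]
opening: 0.421
```

```bash
python3 -c "
from h import *
rep([530.5,28.7,138.5])"
```

```text
t 3.5 tcp [531.8  29.2 235.6] open 0.421 F [ 0.1 -0.2 -0.2] j [-0.07  0.35  1.77  0.    1.02 -1.82]
tool shift [97.1  1.3 -0.3]
```

Request:
apply_moves([
  [0.58,16,0,0,0],
  [0.58,16,0,0,0],
  [0.58,16,0,0,0],
  [0.58,16,0,0,0],
  [0.58,13,0,0,0],
  [0.58,10,0,0,0],
  [0.58,10,0,0,0],
  [0.58,0,0,0,0],
])

```text
t: 4.3
eef_pos: [531.5, 29.0, 137.7]
tcp_rot: [1.253, 1.569, 3.007]
ft_force: [-0.5, -0.0, 0.4]
opening: 0.423
```

Request:
apply_moves([
  [0.8,0,0,0,0],
  [1,0,0,0,0],
  [1,0,0,0,0],
  [1,0,0,0,0],
])

```text
t: 4.7
eef_pos: [531.5, 31.0, 138.5]
tcp_rot: [-0.014, 1.566, 1.737]
ft_force: [1.6, 44.0, -10.4]
opening: 0.143
```

Request:
apply_moves([
  [1,0,0,2,0],
  [1,0,0,1,0],
  [1,0,0,0,0],
])

```text
t: 5.0
eef_pos: [531.4, 32.4, 138.5]
tcp_rot: [-0.09, 1.57, 1.664]
ft_force: [1.4, 9.3, -4.9]
opening: 0.122
```

```bash
python3 -c "
from h import *
R=rep();print(R.round(3))"
```

```text
t 5.0 tcp [531.4  32.4 138.5] open 0.122 F [ 1.4  9.3 -4.9] j [-0.06  0.47  1.88  0.    0.79 -1.82]
[[-0.    -0.983 -0.182]
 [ 0.001 -0.182  0.983]
 [-1.    -0.     0.001]]
```

```bash
python3 -c "
import numpy as np
a=np.linspace(.25,3.14,25)
for i in range(24): print(round(a[i+1],2),round(-138*(np.sin(a[i+1])-np.sin(a[i])),1),round(138*(np.cos(a[i])-np.cos(a[i+1])),1))"
```

```text
0.37 -15.8 5.1
0.49 -15.1 6.9
0.61 -14.1 8.7
0.73 -13.0 10.3
0.85 -11.7 11.8
0.97 -10.2 13.1
1.09 -8.5 14.3
1.21 -6.7 15.2
1.33 -4.9 15.9
1.45 -2.9 16.3
1.57 -0.9 16.6
1.7 1.1 16.6
1.82 3.0 16.3
1.94 5.0 15.8
2.06 6.9 15.1
2.18 8.6 14.2
2.3 10.3 13.1
2.42 11.8 11.7
2.54 13.1 10.2
2.66 14.2 8.6
2.78 15.1 6.8
2.9 15.9 4.9
3.02 16.3 3.0
3.14 16.6 1.0
```

Request:
apply_moves([
  [1,-7.9,0,2.4,0],
  [1,-7.9,0,2.7,0],
  [1,-7.6,0,3.4,0],
  [1,-7.5,0,3.5,0],
  [1,-7.1,0,4.3,0],
  [1,-7,0,4.4,0],
])

```text
t: 5.6
eef_pos: [527.8, 52.0, 184.1]
tcp_rot: [-2.271, 1.57, -0.517]
ft_force: [2.5, 1.7, -6.6]
opening: 0.12
```

Request:
apply_moves([
  [1,0,0,0,0],
])

```text
t: 5.7
eef_pos: [527.8, 52.3, 184.6]
tcp_rot: [-1.599, 1.57, 0.155]
ft_force: [-0.3, 1.3, -1.2]
opening: 0.122
```

Going well; the forces are small. Continuing.

Request:
apply_moves([
  [1,-13,0,10.3,0],
  [1,-11.7,0,11.8,0],
  [1,-10.2,0,13.1,0],
  [1,-8.5,0,14.3,0],
  [1,-6.7,0,15.2,0],
  [1,-4.9,0,15.9,0],
  [1,0,0,0,0],
])

```text
t: 6.4
eef_pos: [514.1, 131.7, 240.9]
tcp_rot: [-1.815, 1.566, -0.061]
ft_force: [0.2, -3.4, 14.6]
opening: 0.123
```

```bash
python3 -c "
from h import *
rep()"
```

```text
t 6.4 tcp [514.1 131.7 240.9] open 0.123 F [ 0.2 -3.4 14.6] j [ 0.13  0.34  1.77 -0.    1.03 -1.63]
```

Request:
apply_moves([
  [1,-5,0,16.3,0],
  [1,-1,0,16.6,0],
  [1,1,0,16.6,0],
  [1,3,0,16.3,0],
  [1,5,0,15.8,0],
  [1,6.9,0,15.1,0],
  [1,0,0,0,0],
])

```text
t: 7.1
eef_pos: [496.1, 227.8, 228.6]
tcp_rot: [-1.186, 1.568, 0.568]
ft_force: [6.3, 3.7, 0.7]
opening: 0.116
```

Request:
apply_moves([
  [1,8.6,0,14.2,0],
  [1,10.3,0,13.1,0],
  [1,11.8,0,11.7,0],
  [1,13.1,0,10.2,0],
  [1,14.2,0,8.6,0],
  [1,0,0,0,0],
])

```text
t: 7.7
eef_pos: [485.0, 284.7, 168.8]
tcp_rot: [-0.292, 1.57, 1.462]
ft_force: [6.1, 4.1, -2.9]
opening: 0.115
```

Request:
apply_moves([
  [1,15.1,0,6.8,0],
  [1,15.9,0,4.9,0],
  [1,12,0,2.5,0],
  [1,8,0,1,0],
  [1,6,0,0.5,0],
  [1,4,0,0,0],
  [1,0,0,0,0],
])

```text
t: 8.4
eef_pos: [482.3, 299.5, 108.7]
tcp_rot: [-0.885, 1.57, 0.869]
ft_force: [4.6, 3.8, -1.0]
opening: 0.118
```

Request:
apply_moves([
  [1,2,0,0,0],
  [1,2,0,0,0],
  [1,0,0,0,0],
])

```text
t: 8.7
eef_pos: [482.3, 299.5, 105.1]
tcp_rot: [-0.927, 1.569, 0.826]
ft_force: [6.2, 3.9, -1.2]
opening: 0.12
```

Request:
apply_moves([
  [1,2,0,0,0],
  [1,2,0,0,0],
  [1,0,0,0,0],
])

```text
t: 9.0
eef_pos: [482.5, 299.6, 103.4]
tcp_rot: [-1.163, 1.568, 0.59]
ft_force: [-1.6, 0.4, 24.9]
opening: 0.119
```

Request:
apply_moves([
  [0.8,0,0,0,0],
  [0.58,0,0,0,0],
  [0.58,0,0,0,0],
  [0.58,-15,0,0,0],
  [0.58,-25,0,0,0],
  [0.58,-30,0,0,0],
  [0.5,-40,0,0,0],
  [0.4,-30,0,0,0],
  [0.3,0,30,0,0],
  [0.3,0,0,0,0],
])

```text
t: 10.0
eef_pos: [450.2, 292.7, 242.0]
tcp_rot: [1.558, 1.57, -2.971]
ft_force: [0.2, -0.1, -0.4]
opening: 0.674
```

```bash
python3 - <<'E'
from h import *
rep()
d=cam('top','t3.png');s=cam('side','s3.png')
g=lambda i,f:cv2.resize(cv2.convertScaleAbs(i,alpha=1.8,beta=15),None,fx=f,fy=f,interpolation=2)
a=g(cv2.imread('pics/s3.png')[150:250,170:290],4);b=g(cv2.imread('pics/t3.png')[195:295,190:270],4)
M=np.zeros((400,800,3),np.uint8);M[:,:480]=a;M[:,480:]=b;cv2.imwrite('pics/m3.png',M)
E
```

```text
t 10.0 tcp [450.2 292.7 242. ] open 0.674 F [ 0.2 -0.1 -0.4] j [ 0.45  0.35  1.75  0.    1.04 -1.3 ]
```

View pics/m3.png

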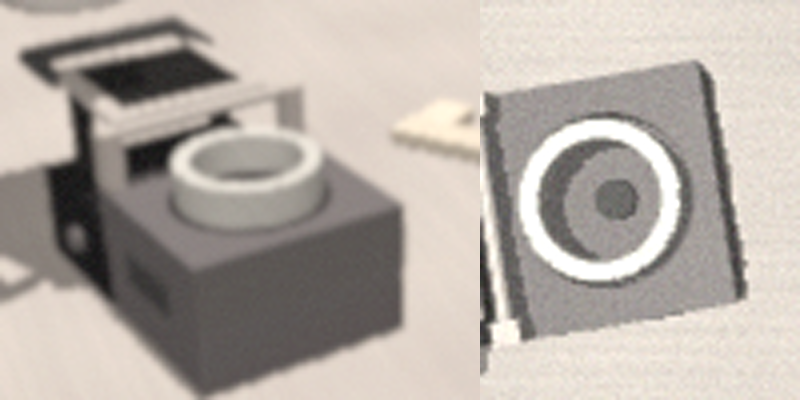

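Both views show the cover lying flat on the rest and the ring clear, its top edge centred near (220,244.5) in the top view.

```bash
python3 - <<'E'
from h import *
d=cam('top');s=cam('side')
def ell(c,x0,y0,x1,y1,th):
    g=cv2.cvtColor(c['pixels'],cv2.COLOR_RGB2GRAY)[y0:y1,x0:x1];g=cv2.resize(g,None,fx=4,fy=4,interpolation=2)
    m=(g>th).astype(np.uint8);cs,_=cv2.findContours(m,cv2.RETR_EXTERNAL,cv2.CHAIN_APPROX_NONE)
    k=max(cs,key=cv2.contourArea);e=cv2.fitEllipse(k);return np.array(e[0])/4-.375+[x0,y0],np.array(e[1])/4
c,ax=ell(d,200,215,240,270,130);print('ring top',c,ax,onz(d,*c,104), 'D',ax*(885-104)/d['F'])
# side: project predicted circle bounding for candidates
for X in([516.7,109.5],list(onz(d,*c,104)[:2])):
    t=np.linspace(0,6.28,60);P=np.array([proj(s,[X[0]+42*np.cos(q),X[1]+42*np.sin(q),104]) for q in t]);print(X,'side bbox',P.min(0).round(1),P.max(0).round(1))
# flask neck top, both sides bright
for z,p in[(128,(424,259))]:print(onz(d,*p,z))
g=cv2.cvtColor(d['pixels'],cv2.COLOR_RGB2GRAY)[250:270,405:440];print(g)
gs=cv2.cvtColor(s['pixels'],cv2.COLOR_RGB2GRAY)[178:200,206:256];print(gs)
E
```

```text
ring top [219.26866913 244.48839951] [38.63061142 39.33162308] [516.6 109.  104. ] D [79.28822724 80.72703366]
[516.7, 109.5] side bbox [212.  180.9] [250.2 197.1]
[np.float64(516.6), np.float64(109.0)] side bbox [212. 181.] [250.2 197.2]
[ 490.6 -299.9  128. ]
[[ 75  83  83  87  90  87  94  96 104 104 102  99  98  79  68  58  55  53
   55  55  72  87  96 120 120 120 109 110 115 118 116 119 117 120 112]
 [ 78  81  87  88  88  93  95  99 105 105  97  77  58  47  53  54  50  44
   63  96 120 123 120 123 122 121 122 116 119 121 118 119 123 119 122]
 [ 79  83  83  92  93  93  99 103 106 103  89  58  49  47  49  44  50  59
   91 118 124 122 120 120 123 125 120 121 121 121 125 119 117 118 120]
 [ 82  87  87  89  92  94 102 100 104  88  58  52  52  51  49  50  62  94
  113 123 121 128 122 123 122 121 121 121 116 122 122 119 119 120 118]
 [ 80  85  90  94  99 100 101 101 101  69  49  51  52  51  52  54  92 117
  120 122 122 125 119 128 121 123 120 118 121 119 122 121 122 118 118]
 [ 85  87  88  93  97  96 104 102  92  56  48  52  52  53  47  66 123 122
  121 123 122 125 118 118 122 119 117 1
[... 1554 characters left out ...]
1
  122 125 122 122 123 120 119 118 120 122 123 121 118 120 122 118 119]
 [ 72  69  84  86  91  93  97  95  98 102 102  75  69  60  53  49  51  60
   87 123 124 126 120 126 123 120 119 120 122 118 120 117 118 116 119]
 [ 68  62  74  81  85  89  94  92  93  98 102 103  99  74  68  55  48  52
   55  92 115 120 123 123 118 119 120 121 120 117 124 120 112 113 119]
 [ 63  67  64  77  82  84  85  92  92  97  99 104 100 104  98  78  73  72
   70  65  71  98 107 118 119 118 116 123 122 121 120 119 122 120 120]]
[[101 102 100 ... 110 110 110]
 [102 102 102 ... 110 110 109]
 [103 100  98 ... 110 110 110]
 ...
 [ 66  66  67 ...  61  64  66]
 [ 66  66  66 ...  61  66  66]
 [ 66  66  67 ...  61  65  65]]
```

```bash
python3 - <<'E'
from h import *
d=cam('top');s=cam('side')
f=onz(d,429.6,259.6,128);print(f)
t=np.linspace(0,6.28,60)
def bb(c,x,y,r,z):
    P=np.array([proj(c,[x+r*np.cos(q),y+r*np.sin(q),z]) for q in t]);return P.min(0).round(1),P.max(0).round(1)
for dy in(0,6):
  for r,z in((20,128),(20,100),(38,50),(29,0)):print(dy,r,z,'side',bb(s,f[0],f[1]+dy,r,z),'top',bb(d,f[0],f[1]+dy,r,z))
g=cv2.cvtColor(s['pixels'],cv2.COLOR_RGB2GRAY).astype(int)
for r in(310,318,350,356):print(r,[(c,g[r,c]) for c in range(278,342) if abs(g[r,c+1]-g[r,c-1])>12])
print([ (r,g[r,311]) for r in range(285,305)]);print([ (r,g[r,309]) for r in range(370,392)])
rep([f[0],f[1],242])
E
```

```text
[ 489.5 -310.9  128. ]
0 20 128 side (array([295.3, 290. ]), array([326.1, 310.8])) top (array([419.5, 249.4]), array([439.7, 269.8]))
0 20 100 side (array([295., 306.]), array([325.1, 327.3])) top (array([414.5, 249.2]), array([434.1, 268.9]))
0 38 50 side (array([281.7, 323.4]), array([336.4, 365.6])) top (array([398.2, 240.6]), array([433.1, 275.7]))
0 29 0 side (array([288. , 352.2]), array([328. , 385.2])) top (array([395.5, 244.7]), array([420.6, 269.9]))
6 20 128 side (array([293.3, 287.4]), array([323.8, 307.8])) top (array([416.4, 249.4]), array([436.7, 269.8]))
6 20 100 side (array([293.1, 303.3]), array([322.8, 324.2])) top (array([411.6, 249.2]), array([431.1, 268.9]))
6 38 50 side (array([280. , 320.8]), array([334.1, 362.2])) top (array([395.5, 240.6]), array([430.4, 275.7]))
6 29 0 side (array([286.3, 349.4]), array([325.9, 381.8])) top (array([392.9, 244.6]), array([418. , 269.9]))
310 [(294, np.int64(111)), (295, np.int64(98)), (296, np.int64(76)), (297, np.int64(63)), (324, np.int64(66)), (325, np.int64(80)), (326, np.int64(102)), (337, np.int64(108)), (338, np.int6
[... 828 characters left out ...]
p.int64(112)), (301, np.int64(111)), (302, np.int64(111)), (303, np.int64(112)), (304, np.int64(112))]
[(370, np.int64(77)), (371, np.int64(76)), (372, np.int64(77)), (373, np.int64(77)), (374, np.int64(76)), (375, np.int64(75)), (376, np.int64(76)), (377, np.int64(76)), (378, np.int64(75)), (379, np.int64(75)), (380, np.int64(74)), (381, np.int64(73)), (382, np.int64(71)), (383, np.int64(68)), (384, np.int64(67)), (385, np.int64(65)), (386, np.int64(64)), (387, np.int64(65)), (388, np.int64(65)), (389, np.int64(65)), (390, np.int64(72)), (391, np.int64(87))]
t 10.3 tcp [453.1 293.1 241.1] open 0.703 F [-0.6 -0.7 -0.2] j [ 0.45  0.35  1.75  0.    1.04 -1.3 ]
tool shift [  -0.7   73.8 -600.6]
```

Request:
apply_moves([
  [0.25,0,4,-25,0],
  [0.25,0,5,-40,0],
  [0.25,0,5,-40,0],
  [0.25,0,5,-40,0],
  [0.25,0,5,-40,0],
  [0.25,0,5,-40,0],
  [0.25,0,5,-40,0],
  [0.25,0,5,-40,0],
  [0.25,0,5,-40,0],
  [0.25,0,5,-40,0],
])

```text
t: 11.3
eef_pos: [474.6, -96.4, 241.4]
tcp_rot: [0.8, 1.57, 2.553]
ft_force: [1.5, -0.1, 0.4]
opening: 0.75
```

Request:
apply_moves([
  [0.25,0,5,-40,0],
  [0.25,0,5,-40,0],
  [0.25,0,5,-40,0],
  [0.25,0,5,-40,0],
  [0.25,0,5,-30,0],
  [0.25,0,0,0,0],
])

```text
t: 11.9
eef_pos: [484.4, -289.3, 240.7]
tcp_rot: [1.27, 1.57, 3.02]
ft_force: [-0.9, 1.1, -0.3]
opening: 0.753
```

```bash
python3 -c "
from h import *
rep([489.7,-311,104])"
```

```text
t 11.9 tcp [ 484.4 -289.3  240.7] open 0.753 F [-0.9  1.1 -0.3] j [-0.66  0.39  1.69 -0.    1.06 -2.41]
tool shift [136.7  -1.4 -22.3]
```

Request:
apply_moves([
  [0.25,0,-1.4,-12,0],
  [0.25,0,0,-10,0],
  [0.25,25,0,0,0],
  [0.25,25,0,0,0],
  [0.25,25,0,0,0],
  [0.25,25,0,0,0],
  [0.25,20,0,0,0],
  [0.25,16,0,0,0],
  [0.25,0,0,0,0],
])

```text
t: 12.8
eef_pos: [489.5, -306.4, 103.9]
tcp_rot: [0.682, 1.567, 2.436]
ft_force: [-0.5, 0.5, 0.3]
opening: 0.749
```

Request:
apply_moves([
  [0.5,0,0,0,0],
  [0.6,0,0,0,0],
  [0.7,0,0,0,0],
  [1,0,0,0,0],
  [1,0,0,0,0],
  [1,0,0,0,0],
])

```text
t: 13.4
eef_pos: [490.0, -307.5, 106.2]
tcp_rot: [-2.382, 1.57, -0.629]
ft_force: [0.3, -1.3, 3.6]
opening: 0.418
```

```bash
python3 -c "
from h import *
rep([489.7,-311,104])"
```

```text
t 13.4 tcp [ 490.  -307.5  106.2] open 0.418 F [ 0.3 -1.3  3.6] j [-0.67  0.57  1.79  0.    0.78 -2.43]
tool shift [ 2.2  1.  -3.4]
```

Request:
apply_moves([
  [1,-5,0,0,0],
  [1,-10,0,0,0],
  [1,-20,0,0,0],
  [1,-30,0,0,0],
  [1,-30,0,0,0],
  [1,-30,0,0,0],
  [1,-25,0,0,0],
  [1,-10,0,0,0],
  [1,0,0,0,0],
  [1,0,0,0,0],
])

```text
t: 14.4
eef_pos: [489.4, -306.9, 264.6]
tcp_rot: [0.649, 1.569, 2.403]
ft_force: [0.7, 0.3, -4.0]
opening: 0.416
```

```bash
python3 -c "
from h import *
rep([516.8,109.3,260])"
```

```text
t 14.4 tcp [ 489.4 -306.9  264.6] open 0.416 F [ 0.7  0.3 -4. ] j [-0.67  0.39  1.63  0.    1.13 -2.43]
tool shift [   5.  -102.6  404.2]
```

Request:
apply_moves([
  [1,0,-4,14,0],
  [1,0,-7,28,0],
  [1,0,-9,36,0],
  [1,0,-9,36,0],
  [1,0,-9,36,0],
  [1,0,-9,36,0],
  [1,0,-9,36,0],
  [1,0,-9,36,0],
  [1,0,-9,36,0],
  [1,0,-9,36,0],
])

```text
t: 15.4
eef_pos: [510.5, 34.6, 264.7]
tcp_rot: [1.213, 1.569, 2.967]
ft_force: [1.2, -0.4, -4.6]
opening: 0.41
```

Request:
apply_moves([
  [1,0,-8,28,0],
  [1,0,-6,22,0],
  [1,0,-4,14,0],
  [1,0,0,6,0],
  [1,0,0,0,0],
  [1,0,0,0,0],
])

```text
t: 16.0
eef_pos: [516.2, 103.9, 265.5]
tcp_rot: [1.789, 1.57, -2.741]
ft_force: [0.2, 0.8, -3.8]
opening: 0.419
```

```bash
python3 - <<'E'
from h import *
R=rep([516.8,109.3,260]);print(R.round(3))
s=cam('side','s4.png')
cv2.imwrite('pics/m4.png',cv2.resize(cv2.convertScaleAbs(cv2.imread('pics/s4.png')[80:250,165:305],alpha=1.8,beta=15),None,fx=3.5,fy=3.5,interpolation=2))
E
```

```text
t 16.0 tcp [516.2 103.9 265.5] open 0.419 F [ 0.2  0.8 -3.8] j [ 0.07  0.31  1.74 -0.    1.09 -1.68]
tool shift [ 5.5 -1.6  5.3]
[[-0.    -0.983 -0.181]
 [-0.    -0.181  0.983]
 [-1.     0.    -0.   ]]
```

View pics/m4.png

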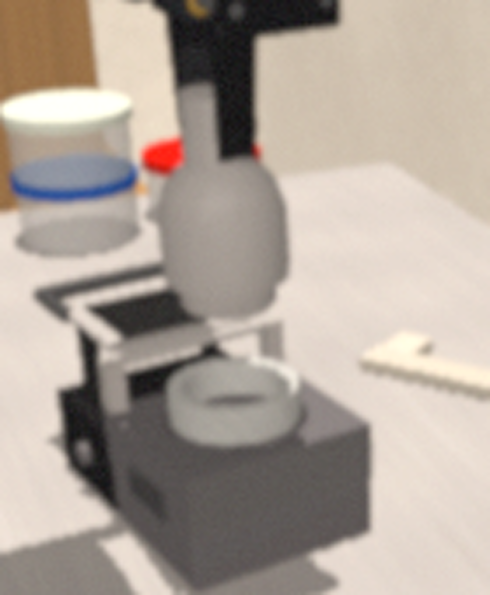

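The flask hangs upright over the ring: the belly spans px 211–248 (mid 229) and the ring is around (232,195). Checking the lateral offset numerically.

```bash
python3 - <<'E'
from h import *
s=cam('side');d=cam('top');st=status.state();p=np.array(st['eef_pos']);print(p.round(1))
g=cv2.GaussianBlur(cv2.cvtColor(s['pixels'],cv2.COLOR_RGB2GRAY),(3,3),0).astype(int)
t=np.linspace(0,6.28,80)
zf=p[2]-104
for off in((0,0),(-1,0),(1,0)):
  for r,z in((38,50),(29,0),(20,95)):
    P=np.array([proj(s,[p[0]+off[0]+r*np.cos(q),p[1]+off[1]+r*np.sin(q),zf+z]) for q in t]);print(off,r,z,P.min(0).round(1),P.max(0).round(1))
for r in range(140,174,4):
    row=g[r,200:260];gr=np.abs(row[2:]-row[:-2]);print(r,[(201+i,int(gr[i])) for i in range(len(gr)) if gr[i]>14])
print(g[160:178,231])
E
```

```text
[516.4 103.7 265.7]
(0, 0) 38 50 [209.9 136.8] [246.9 148.6]
(0, 0) 29 0 [216.3 160.2] [243.8 170.3]
(0, 0) 20 95 [216.9 118.3] [236.9 123.7]
(-1, 0) 38 50 [209.4 136.9] [246.5 148.7]
(-1, 0) 29 0 [215.9 160.3] [243.3 170.4]
(-1, 0) 20 95 [216.4 118.4] [236.5 123.8]
(1, 0) 38 50 [210.4 136.8] [247.4 148.6]
(1, 0) 29 0 [216.8 160.2] [244.2 170.3]
(1, 0) 20 95 [217.4 118.3] [237.4 123.7]
140 [(206, 17), (207, 21), (245, 15), (246, 30), (247, 31), (248, 17)]
144 [(204, 22), (205, 20), (208, 15), (209, 22), (210, 21), (246, 27), (247, 31), (248, 21)]
148 [(203, 16), (204, 16), (209, 19), (210, 27), (211, 22), (246, 23), (247, 32), (248, 25)]
152 [(210, 24), (211, 26), (212, 15), (246, 21), (247, 32), (248, 28)]
156 [(246, 22), (247, 34), (248, 28)]
160 [(211, 17), (212, 22), (244, 17), (245, 23), (246, 23), (247, 17)]
164 [(202, 15), (215, 21), (216, 24), (217, 19), (242, 17), (243, 32), (244, 30), (245, 16)]
168 [(216, 16), (217, 22), (218, 21), (219, 15), (240, 16), (241, 19), (242, 17)]
172 [(222, 15), (223, 20), (224, 21), (225, 17), (245, 16), (246, 16)]
[ 78  77  77  76  75  75  74  74  73  75  81  90  99 102 100  95  96 104]
```

Request:
apply_moves([
  [1,0,-2,5.4,0],
  [1,10,0,0,0],
  [1,15,0,0,0],
  [1,15,0,0,0],
  [1,8,0,0,0],
  [1,0,0,0,0],
  [1,0,0,0,0],
])

```text
t: 16.85
eef_pos: [517.5, 110.2, 217.9]
tcp_rot: [-1.181, 1.571, 0.572]
ft_force: [0.7, 0.5, -3.5]
opening: 0.416
```

```bash
python3 -c "
from h import *
rep([517.2,109.3,213])"
```

```text
t 16.85 tcp [517.5 110.2 217.9] open 0.416 F [ 0.7  0.5 -3.5] j [ 0.08  0.36  1.8   0.    0.97 -1.67]
tool shift [ 4.9  0.5 -0.8]
```

Request:
apply_moves([
  [1,4,0,-0.5,0],
  [1,4,0,0,0],
  [1,3,0,0,0],
  [1,2,0,0,0],
  [1,0,0,0,0],
])

```text
t: 17.35
eef_pos: [517.4, 109.7, 204.5]
tcp_rot: [1.192, 1.57, 2.946]
ft_force: [-0.0, -0.7, -3.8]
opening: 0.415
```

Request:
apply_moves([
  [1,2,0,0,0],
  [1,2,0,0,0],
  [1,2,0,0,0],
  [1,0,0,0,0],
])

```text
t: 17.75
eef_pos: [517.3, 109.7, 198.5]
tcp_rot: [1.273, 1.57, 3.027]
ft_force: [-1.1, -1.0, -4.0]
opening: 0.416
```

Request:
apply_moves([
  [1,2,0,0,0],
  [1,2,0,0,0],
  [1,2,0,0,0],
  [1,2,0,0,0],
  [1,0,0,0,0],
])

```text
t: 18.25
eef_pos: [517.7, 109.6, 191.0]
tcp_rot: [-1.641, 1.57, 0.113]
ft_force: [-0.3, -1.7, 3.0]
opening: 0.418
```

Request:
apply_moves([
  [1,2,0,0,0],
  [1,2,0,0,0],
  [1,0,0,0,0],
])

```text
t: 18.55
eef_pos: [517.6, 109.6, 186.8]
tcp_rot: [-1.612, 1.57, 0.141]
ft_force: [-1.1, -1.4, 6.0]
opening: 0.417
```

Request:
apply_moves([
  [1,2,0,0,0],
  [1,2,0,0,0],
  [1,2,0,0,0],
  [1,0,0,0,0],
])

```text
t: 18.95
eef_pos: [517.7, 109.5, 181.1]
tcp_rot: [-1.933, 1.57, -0.179]
ft_force: [-1.0, -3.1, 7.9]
opening: 0.416
```

Request:
apply_moves([
  [1,1,0,0,0],
  [1,1,0,0,0],
  [1,0,0,0,0],
])

```text
t: 19.25
eef_pos: [517.9, 109.1, 179.7]
tcp_rot: [-2.225, 1.569, -0.471]
ft_force: [-2.3, -5.6, 13.2]
opening: 0.416
```

Request:
apply_moves([
  [1,1,0,0,0],
  [1,0,0,0,0],
  [1,0,0,0,0],
])

```text
t: 19.55
eef_pos: [518.1, 108.9, 179.4]
tcp_rot: [-2.221, 1.568, -0.467]
ft_force: [-5.1, -8.1, 22.1]
opening: 0.415
```

```bash
python3 - <<'E'
from h import *
s=cam('side','s5.png');d=cam('top','t5.png')
z=lambda i,f:cv2.resize(cv2.convertScaleAbs(i,alpha=1.8,beta=15),None,fx=f,fy=f,interpolation=2)
M=np.zeros((480,800,3),np.uint8);M[:,:390]=z(cv2.imread('pics/s5.png')[90:250,165:295],3)
b=z(cv2.imread('pics/t5.png')[80:350,110:460],1.15);M[:b.shape[0],394:394+b.shape[1]]=b[:,:406];cv2.imwrite('pics/m5.png',M)
rep()
E
```

```text
t 19.65 tcp [518.1 108.8 179.4] open 0.414 F [-5.3 -8.2 21.3] j [ 0.08  0.41  1.85 -0.    0.88 -1.67]
```

View pics/m5.png

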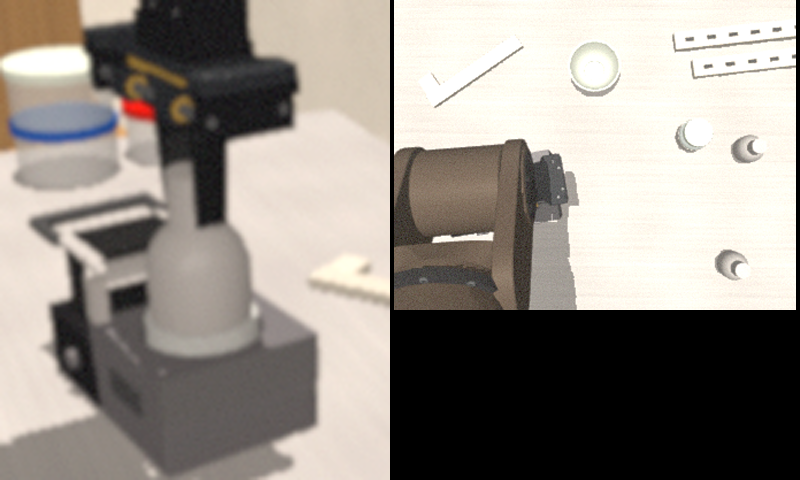

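The flask is seated upright at crop (198,290) with the ring sunk. The cover is still flat behind it, and the jar, bowl, bracket and small flasks haven't moved. Handing in.

```bash
python3 -c "
from h import *
print(env.job_done());rep()"
```

```text
the job is handed in; nothing more can be done
None
the job is handed in; nothing more can be done
```

I flipped the cover by its bar onto the rest, then set the largest flask foot down in the sprung ring and pressed it to the bottom. I handed the job in at about 19.7 s, with the arm still holding the flask down.

- **Cover:** it met its stop at the flat height with about 25 N. It was still lying flat in the pictures taken after I let go.
- **Flask:** the tool sank about 12 mm after the shoulder touched the ring. At the end the push rose 9 N for only 0.3 mm more travel, which fits the bottom stop. The last reading was about 21 N, with the grip steady.
- **Everything else:** the jar, bowl, bracket and both smaller flasks looked unmoved in the last top picture.
- **What disagreed:**
  - My first camera fit of the blender was about 3.5 mm off along y. Closing on the bar there briefly put 44 N on the wrist, well under its 120 N limit, and I eased it to 9 N at once. The brief 44 N came through the fingers on the bar, so I don't think it counts against the 40 N limit for the arm or gripper body, but I can't rule it out.
  - The corrected ring position agreed with a second picture to within 1 mm.
  - At the bottom there is also a sideways force of about 10 N, which suggests the flask leans lightly against the bore.

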